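# Gauge and rack the spare bag-roll spindle pins

### The arm

A 6-joint arm with a two-finger parallel gripper is mounted at the origin on a cart in front of the work surface, level with it; the furniture and walls round the work are solid. World frame = base frame: x ahead of the robot, y to its left, z up, the work surface at z = 0. Lengths are in m, angles in rad, forces in N, time in s.
With the tool pointing down it reaches from about 0.35 to 0.975 m from the base axis. Payload 4.9 kg.
Tool frame: the origin (TCP) lies at the very end of the fingers, on their centre line; the grasp point (between the pads) lies 19 mm behind it; z points along the fingers, y is the line along which they close (so a half turn about z gives the same grasp; the last joint's range is limited). The gripper opens to 85 mm and grips with 20 to 120 N. Pads are 22 mm wide; open, the fingers measure 114 mm over their backs; the gripper's body (76 mm by 85 mm) begins 54 mm behind the grasp point. The pads swing forward as they close: fully open they stand 13 mm farther back than shut.
Start: joints at [-1.33, 0.053, 1.613, -0, 1.476, -0.119], TCP at [0.22, -0.585, 0.231] pointing down, gripper open.
Joint ranges: [-3.01, 3.01], [-1.01, 2.22], [0.06, 2.58], [-1.02, 4.17], [0.09, 2.62], [-3.14, 3.14]. Speed limits (rad/s): [2.57, 2.57, 3.14, 3.14, 3.14, 3.14].

### API

Orientations are given as a rotation vector (axis times angle).
In Python, from station import ctrl, imaging gives the robot as it stands.
- The arm moves only by the tool play_rows, never from a script. Its argument "series" is a list of rows, each a list of 3 entries, a list of its own where there are three numbers: the opening, from 0 (shut) to 1 (fully open), then the shift along the tool's x, y, z each as a share of 0.05 m, from -1 to 1, then the turn, a rotation vector about the tool's x, y, z each as a share of 8 degrees, from -1 to 1. In form: [[grip, [dx, dy, dz], [ax, ay, az]], ...]. A call has 1 to 8 rows; each row shifts and turns the commanded pose from where the row before left it, along the tool's axes as they then stand; what a row does not reach is not made up. A row lasts 1/8 s, in which the tool goes at most 62.5 mm and 10.7 degrees, less where a joint would pass 70% of its speed; a pose out of reach is approached as far as the arm can. A call with a number of a shift or a turn outside -1 to 1 is refused whole. A call with a gripper value outside its range is refused whole. The fingers move at their own pace and stop on an object; "force" is the grip in N (left out, the last holds). Time passes only in rows, so rows that do not move let the fingers close. It gives the time, the measured TCP pose, the force, the opening and the grip force at its end, in the units of the state.
- ctrl.get_obs(): the state, without advancing time (a new reading comes with each control period).
- imaging.get_image(name): name is "scene" or "top"; returns a dict with "color" (384x512x3 uint8, blue, green, red), "fx", "fy", "cx", "cy" (pixels), "extrinsics" (4x4, takes a point from world to camera coordinates). Camera axes: x right, y down, z forward; pixel columns grow to the right and rows downward; lengths in m; the calibration is good to about 2 mm. A picture is of the moment at which its call begins. There is no depth.
- ctrl.finish_job(): hands the job in; it is judged then, once.
The state is a dict: "t": time; "q": joint angles; "dq": joint speeds; "effort": joint torques, N m; "tool_pos": TCP position; "tool_rot": TCP orientation; "contact_force": force on the tool from outside, world axes, zero at the start; "wrist_torque": the same for the moment, N m; "opening": finger opening in m; "grip_force": force on a finger pad.
Only numpy, scipy, OpenCV 4.12 (cv2) and the standard library are available. Lean on these libraries where they do the work, as an engineer would, in place of code of your own. Each camera call takes 0.05 s, during which the arm holds its last target. There are 200 camera calls.

### The job

Four or five spare spindle pins for the bag-roll stand lie on the counter. Lay every full-size pin in a cradle of its own in the rack, bevelled end toward the rack's back board, and put every thin pin in the pink basket. If in doubt feel an end in the bore of the gauge block: a full-size pin's square end does not go in, its bevelled end goes in a little, a thin pin goes far in; leave the yoghurt pot and the spice jar where they stand.

Things in the scene. Friction and masses are not known exactly. Their poses are not given: they have to be found in the camera images.
- pin_1_mid (a point): middle of a steel pin, 90 mm long, lying along its local x. Square grip collar in the middle: 24 mm long, 26 x 26 mm across; it lies on the collar (this point 13 mm above the table). Round ends: 20 mm diameter if full-size, 13 mm if thin. One end is square, one bevelled. Name and +x do not tell which end is bevelled nor whether it is thin: feel or see it. 80 g. May be absent
- pin_2_mid (a point): middle of a steel pin, 90 mm long, lying along its local x. Square grip collar in the middle: 24 mm long, 26 x 26 mm across; it lies on the collar (this point 13 mm above the table). Round ends: 20 mm diameter if full-size, 13 mm if thin. One end is square, one bevelled. Name and +x do not tell which end is bevelled nor whether it is thin: feel or see it. 80 g. May be absent
- pin_3_mid (a point): middle of a steel pin, 90 mm long, lying along its local x. Square grip collar in the middle: 24 mm long, 26 x 26 mm across; it lies on the collar (this point 13 mm above the table). Round ends: 20 mm diameter if full-size, 13 mm if thin. One end is square, one bevelled. Name and +x do not tell which end is bevelled nor whether it is thin: feel or see it. 80 g. May be absent
- pin_4_mid (a point): middle of a steel pin, 90 mm long, lying along its local x. Square grip collar in the middle: 24 mm long, 26 x 26 mm across; it lies on the collar (this point 13 mm above the table). Round ends: 20 mm diameter if full-size, 13 mm if thin. One end is square, one bevelled. Name and +x do not tell which end is bevelled nor whether it is thin: feel or see it. 80 g. May be absent
- pin_5_mid (a point): middle of a steel pin, 90 mm long, lying along its local x. Square grip collar in the middle: 24 mm long, 26 x 26 mm across; it lies on the collar (this point 13 mm above the table). Round ends: 20 mm diameter if full-size, 13 mm if thin. One end is square, one bevelled. Name and +x do not tell which end is bevelled nor whether it is thin: feel or see it. 80 g. May be absent
- pin_1: pin_1 itself; origin under the collar, 13 mm from the pin's middle, same axes. A full-size pin's bevelled end is a cone over its last 9 mm, down to 9 mm diameter; a thin pin's over its last 6 mm, down to 6 mm
- pin_2: pin_2 itself; origin under the collar, 13 mm from the pin's middle, same axes. A full-size pin's bevelled end is a cone over its last 9 mm, down to 9 mm diameter; a thin pin's over its last 6 mm, down to 6 mm
- pin_3: pin_3 itself; origin under the collar, 13 mm from the pin's middle, same axes. A full-size pin's bevelled end is a cone over its last 9 mm, down to 9 mm diameter; a thin pin's over its last 6 mm, down to 6 mm
- pin_4: pin_4 itself; origin under the collar, 13 mm from the pin's middle, same axes. A full-size pin's bevelled end is a cone over its last 9 mm, down to 9 mm diameter; a thin pin's over its last 6 mm, down to 6 mm
- pin_5: pin_5 itself; origin under the collar, 13 mm from the pin's middle, same axes. A full-size pin's bevelled end is a cone over its last 9 mm, down to 9 mm diameter; a thin pin's over its last 6 mm, down to 6 mm
- gauge_mouth (a point): centre of the mouth of the gauge's level bore, 54 mm above the table; local +x points into the bore, z up. The bore, 17 mm in diameter, goes through: a full-size pin's square end is stopped at the mouth, its bevelled end goes in about 6 mm, either end of a thin pin slides in until the collar meets the face (33 mm)
- gauge: fixed gauge block of aluminium, origin on the table under its middle, axes as gauge_mouth: 36 mm thick along x, 56 mm wide, its top 68 mm above the table; base plate 80 mm wide, 8 mm thick, reaching 6 mm in front of the mouth's face
- rack: fixed wooden rack, origin on the table under the middle cradle; +x to the back board, y along the row of 3 cradles (y = -56, 0, 56 mm). Base x -38 to 70, y +-86, 8 mm thick. A cradle is two 90 degree V notches, 10 mm thick, at x = -28 and 28 mm (vertex 31, lips 48 mm above the table), that carry a pin's round ends, pin along x; its collar hangs between them with 11 mm of play
- rack_board (a point): on the rack's back board (172 mm wide, 66 mm high, 8 mm thick, front face at rack x = 62 mm), behind the middle cradle: bevelled ends must point this way
- pink_basket: pink basket, 120 x 160 mm, walls 60 mm high, about 88 x 128 mm inside, 2 mm floor; origin at the middle of its underside, long side along its y; it is fixed
- yoghurt_pot: bystander: pot 72 x 71 x 71 mm, origin under it
- spice_jar: bystander: jar 44 x 44 x 96 mm, origin under it
- cradle_1 (a point): where the middle of a full-size pin lies when it rests in cradle 1: 45 mm above the table; axes as the rack
- cradle_2 (a point): where the middle of a full-size pin lies when it rests in cradle 2: 45 mm above the table; axes as the rack
- cradle_3 (a point): where the middle of a full-size pin lies when it rests in cradle 3: 45 mm above the table; axes as the rack
Not all that is in view belongs to the job. Leave any brown look-alike of the pin_1 alone.

How it is judged:
At the end, for the whole second after the job is handed in: Every full-size pin at rest in a cradle of the rack (middle within 5 mm of cradle height, within 18 mm of the row's middle line; axis within 0.15 rad of the rack's x), bevelled end to the back board; every thin pin at rest in the basket, its middle inside the walls and below 62 mm (z of full_size_a_middle in the frame of rack between 0.0401 and 0.0501 m and x of full_size_a_middle in the frame of rack between -0.018 and 0.018 m and y of full_size_a_middle in the frame of rack between -0.075 and 0.075 m and angle between the x axis of each of full_size_a_middle, full_size_b_middle, full_size_c_middle and the x axis of rack, either way round below 0.15 rad and x of each of full_size_a_bevel, full_size_b_bevel, full_size_c_bevel in the frame of rack above 0.02 m and z of full_size_b_middle in the frame of rack between 0.0401 and 0.0501 m and x of full_size_b_middle in the frame of rack between -0.018 and 0.018 m and y of full_size_b_middle in the frame of rack between -0.075 and 0.075 m and z of full_size_c_middle in the frame of rack between 0.0401 and 0.0501 m and x of full_size_c_middle in the frame of rack between -0.018 and 0.018 m and y of full_size_c_middle in the frame of rack between -0.075 and 0.075 m and x of thin_a_middle in the frame of pink_basket between -0.055 and 0.055 m and y of thin_a_middle in the frame of pink_basket between -0.075 and 0.075 m and height (world z) of each of thin_a_middle, thin_b_middle below 0.062 m and x of thin_b_middle in the frame of pink_basket between -0.055 and 0.055 m and y of thin_b_middle in the frame of pink_basket between -0.075 and 0.075 m and linear speed of each of pin_1, pin_2, pin_3, pin_4, pin_5 below 0.05 m/s); the robot touches nothing.
It fails at once if the yoghurt pot was moved more than 3 cm (distance of yoghurt_pot from where it was at the start of the episode above 0.03 m).
It fails at once if the spice jar was moved more than 3 cm (distance of spice_jar from where it was at the start of the episode above 0.03 m).
Of pin_1, pin_2, pin_3, pin_4, pin_5 only 4 to 5 are there at a start; the rules pass over those that are not, and their reading is None.
At some moment in a run one of pin_1, pin_2, pin_3, pin_4, pin_5 may be knocked a few centimetres aside while the robot is not near it.
Once in a run the grip may slacken for a moment while it holds something.
It also fails if it takes over 210 s, if anything falls off the work surface, if the arm or the gripper's body presses on something with over 40 N, if the wrist force passes 120 N, or if a joint passes its speed limit or range.

## Working session

There is one attempt and no reset: what is moved stays moved. The work goes in short steps, Python scripts to look and compute and a tool call to move; the robot and the scene stay as the last step left them, time stands still between calls to the robot, and variables do not carry over. Pictures are saved under pics/ and viewed, at most 14 in all, crops included, and the job is handed in when it is done.

Besides the shell and the picture viewer there is one more tool, called after "Call:" by a JSON object that holds its "op" and its "data". play_rows: Moves the arm, as the interface text tells. Shift numbers are shares of 0.05 m and turn numbers shares of 8 degrees, none past 1 either way. Its arguments: {"type":"object","properties":{"series":{"type":"array"},"force":{"type":"number"}},"required":["series"]}

```bash
ls; mkdir -p pics; python3 - <<'E'
from station import ctrl, imaging
import cv2,json,numpy as np
for n in("scene","top"):
    im=imaging.get_image(n); cv2.imwrite(f"pics/{n}0.png",cv2.resize(im["color"],(800,600),interpolation=cv2.INTER_CUBIC)); cv2.imwrite(f"{n}_raw.png",im["color"])
    print(n,im["fx"],im["fy"],im["cx"],im["cy"],np.round(im["extrinsics"],4).tolist())
print(ctrl.get_obs())
E
```

```text
pics
scene 412.01673556123944 412.01673556123944 254.7654890027028 182.97870441149334 [[0.5707, -0.821, 0.0155, -0.2742], [-0.5852, -0.4199, -0.6937, 0.3772], [0.5761, 0.3868, -0.7201, 1.1663], [0.0, 0.0, 0.0, 1.0]]
top 489.75509278356856 489.75509278356856 245.3485785361648 194.1327045360764 [[-0.0102, -0.9999, 0.0008, 0.0411], [-0.9802, 0.0098, -0.1977, 0.541], [0.1976, -0.0028, -0.9803, 1.4256], [0.0, 0.0, 0.0, 1.0]]
{'t': 0.1, 'q': array([-1.33000692e+00,  5.33169649e-02,  1.61418429e+00,  4.18835042e-05,
        1.47602899e+00, -1.18981714e-01]), 'dq': array([-0.00019298, -0.00072733, -0.00321289,  0.00055196, -0.00124363,
       -0.00126384]), 'effort': array([-4.18763348e-04, -3.94901741e+01, -3.71362603e+01, -1.56959745e-04,
        3.98219941e-03, -1.14616975e-05]), 'tool_pos': array([ 0.21991977, -0.5844082 ,  0.2301533 ]), 'tool_rot': array([-3.08899630e+00, -5.61731608e-01,  1.19808113e-04]), 'contact_force': array([-0.159697  ,  0.82169775, -0.1671522 ]), 'wrist_torque': array([ 0.0484001 ,  0.03178518, -0.00513748]), 'grip_force': 0.0, 'opening': 0.08554059348808205}
```

View pics/top0.png

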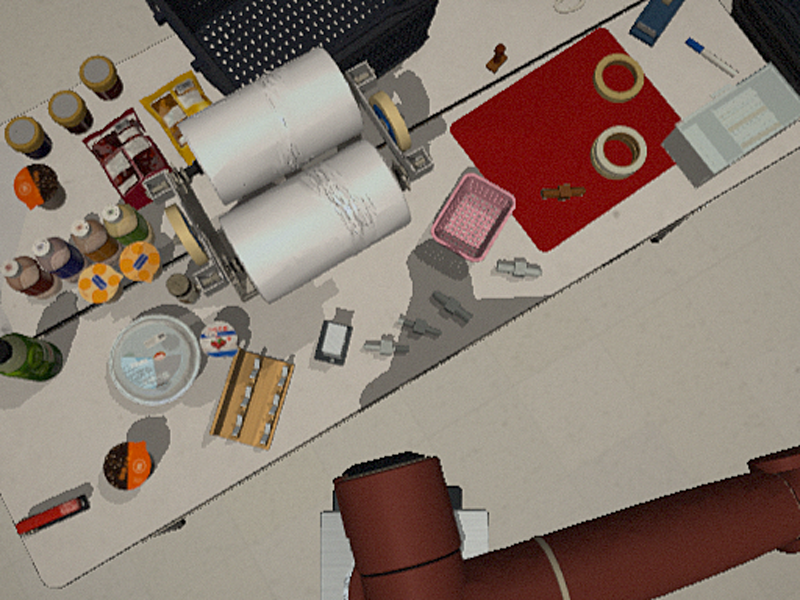

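View pics/scene0.png

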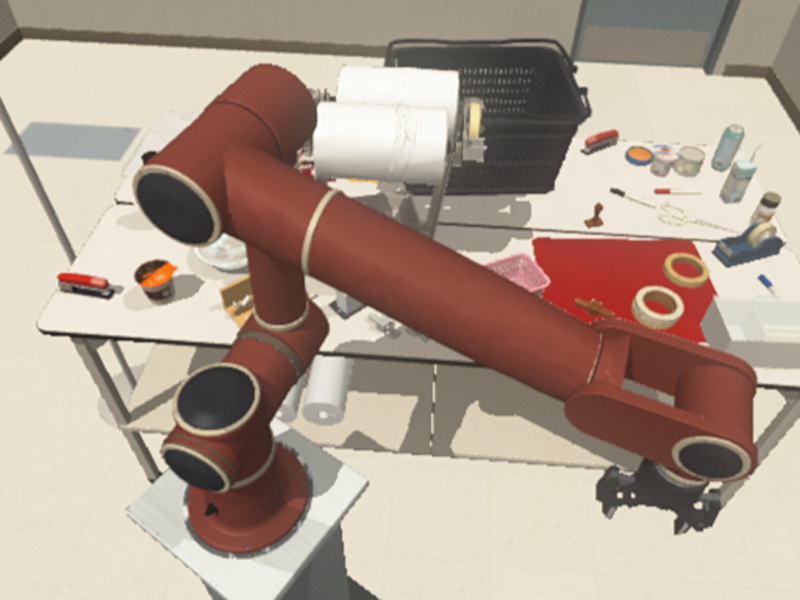

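The top view shows four grey pins at about (385,347), (420,327), (451,306) and (518,268). The brown look-alikes at (563,192) and (497,57) stay untouched. The gauge is at (333,342), the rack at (252,398), the basket at (473,217), the yoghurt pot at (220,338) and the spice jar at (181,287). The arm blocks the scene camera. Next is a close crop.

```bash
cat > h.py <<'E'
import cv2,numpy as np
from station import ctrl,imaging
from scipy.spatial.transform import Rotation as R
def ray(im,uv,z):
    E=im["extrinsics"];Rc=E[:3,:3];c=-Rc.T@E[:3,3]
    d=Rc.T@np.array([(uv[0]-im["cx"])/im["fx"],(uv[1]-im["cy"])/im["fy"],1.])
    return c+d*(z-c[2])/d[2]
def proj(im,p):
    E=im["extrinsics"];q=E[:3,:3]@np.asarray(p)+E[:3,3]
    return np.array([im["fx"]*q[0]/q[2]+im["cx"],im["fy"]*q[1]/q[2]+im["cy"]])
def mean(n,k):
    ims=[imaging.get_image(n) for _ in range(k)]
    im=ims[0]; im["color"]=np.mean([i["color"].astype(float) for i in ims],0).astype(np.uint8); return im
def crop(im,x0,y0,x1,y1,name,s=None):
    c=im["color"][y0:y1,x0:x1]; s=s or min(800/(x1-x0),600/(y1-y0))
    cv2.imwrite("pics/"+name,cv2.resize(c,None,fx=s,fy=s,interpolation=cv2.INTER_CUBIC))
E
python3 - <<'E'
from h import *
im=mean("top",6)
cv2.imwrite("top_m.png",im["color"])
crop(im,225,155,355,250,"c1.png",6)
crop(im,125,195,235,290,"c2.png",6)
# pink & rack masks
hsv=cv2.cvtColor(im["color"],cv2.COLOR_BGR2HSV)
print("pink"); m=cv2.inRange(hsv,(160,60,120),(178,140,255))
n,l,s,c=cv2.connectedComponentsWithStats(m); 
for i in range(1,n):
    if s[i,4]>200: print(s[i],c[i]); r=cv2.minAreaRect(np.argwhere(l==i)[:,::-1].astype(np.float32)); b=cv2.boxPoints(r);print(b.tolist(),[np.round(ray(im,p,0.06),3).tolist() for p in b])
# grey pins: darker low saturation
E
```

```text
pink
[ 276  111   54   56 1126] [302.77264654 136.10479574]
[[272.7069396972656, 150.2981719970703], [298.3367614746094, 106.72748565673828], [331.9871520996094, 126.52183532714844], [306.3573303222656, 170.092529296875]] [[0.676, -0.05, 0.06], [0.817, -0.133, 0.06], [0.751, -0.235, 0.06], [0.613, -0.151, 0.06]]
```

View pics/c1.png

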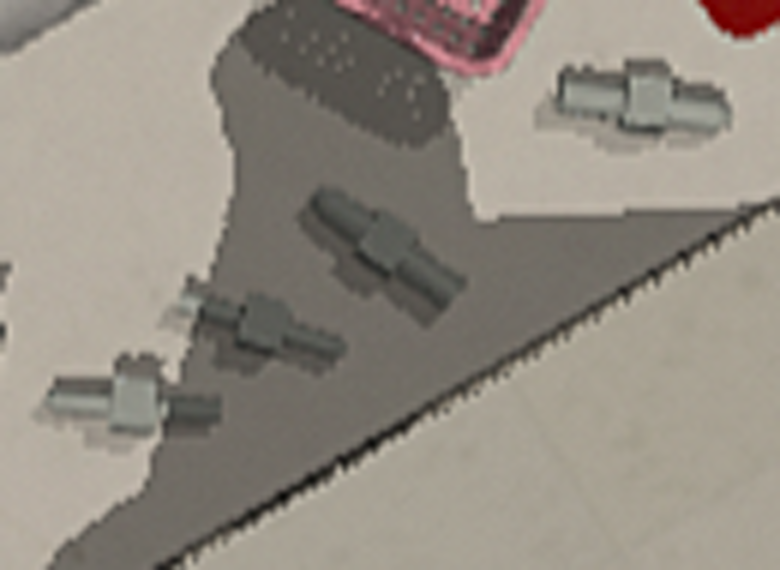

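View pics/c2.png

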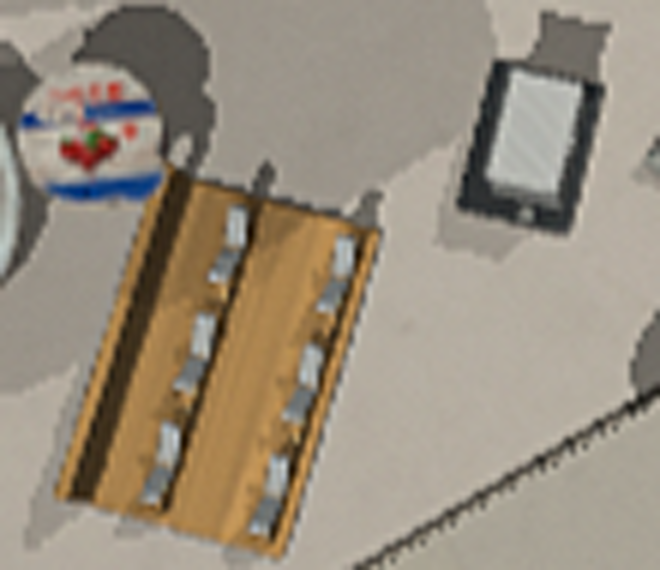

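The crop (6x, offset 225,155) shows pins A (135,397) and B (262,323) with slim ends, so they look thin. C (388,243) and D (643,95) have thick ends, so they look full-size, with C's bevel at the upper left (317,195) and D's at the right (728,110). The second crop (6x, offset 125,195) shows the rack with its board along the left side, cradles centred near (282,260), (249,366) and (216,475), and the gauge at (530,150). Next I measure these.

```bash
python3 - <<'E'
from h import *
im=imaging.get_image("top")
f=lambda u,v,ox,oy,z:ray(im,((u+.5)/6-.5+ox,(v+.5)/6-.5+oy),z)
np.set_printoptions(precision=4,suppress=True)
for n,a,b,c in (("A",(50,395),(218,410),(135,385)),("B",(190,305),(343,348),(262,318)),("C",(318,195),(455,295),(388,238)),("D",(560,88),(730,110),(648,83))):
    # ends at approx axis height, collar top at 26
    P=[f(*p,225,155,.013) for p in(a,b)]; d=P[1]-P[0]; m=(P[0]+P[1])/2
    c=f(*c,225,155,.026)
    q1=np.degrees(np.arctan2(m[1],m[0]))
    print(n,m,"coltop",c,"len",np.linalg.norm(d),"head b-a",np.degrees(np.arctan2(d[1],d[0])),"reach",np.hypot(*m[:2]),"q1",q1)
L=[f(*p,125,195,.031) for p in((228,247),(195,350),(162,460))]
Rr=[f(*p,125,195,.031) for p in((337,272),(303,382),(270,490))]
for l,r in zip(L,Rr):
    d=l-r; print("cr",(l+r)/2,np.linalg.norm(d),np.degrees(np.arctan2(d[1],d[0])))
d=L[0]-L[2];print("row",np.degrees(np.arctan2(d[1],d[0])),np.linalg.norm(d))
print([f(*p,125,195,.066) for p in((168,165),(58,495))], [f(*p,125,195,.008) for p in((378,232),(280,555))])
E
```

```text
A [0.4633 0.0316 0.013 ] coltop [0.4704 0.031  0.026 ] len 0.086350272674928 head b-a -95.7230994169122 reach 0.4644161661229013 q1 3.9011060240180937
B [ 0.5021 -0.037   0.013 ] coltop [ 0.5043 -0.0342  0.026 ] len 0.08166611852174144 head b-a -106.52170866961495 reach 0.5034776025525902 q1 -4.212008582731346
C [ 0.5443 -0.0999  0.013 ] coltop [ 0.5453 -0.0996  0.026 ] len 0.08763425311302743 head b-a -127.59555740853759 reach 0.5534117937804118 q1 -10.395904252311514
D [ 0.6207 -0.2373  0.013 ] coltop [ 0.626  -0.2368  0.026 ] len 0.08926074777804216 head b-a -98.1972601048301 reach 0.6644921668182888 q1 -20.919173965050717
cr [0.4139 0.2591 0.031 ] 0.05654634971164419 76.56102488411936
cr [0.3608 0.2747 0.031 ] 0.05664376603588493 73.1375223693811
cr [0.3073 0.2899 0.031 ] 0.05593438504730285 74.20931810600871
row -15.98635338333346 0.10983944964933602
[array([0.4573, 0.3112, 0.066 ]), array([0.2971, 0.36  , 0.066 ])] [array([0.4301, 0.2139, 0.008 ]), array([0.2683, 0.2608, 0.008 ])]
```

```bash
cat >> h.py <<'E'
def down(phi):
    c,s=np.cos(np.radians(phi)),np.sin(np.radians(phi))
    return np.array([[c,s,0],[s,-c,0],[0,0,-1.]])
def state():
    o=ctrl.get_obs();Rm=R.from_rotvec(o["tool_rot"]).as_matrix()
    return o,np.array(o["tool_pos"]),Rm,np.degrees(np.arctan2(Rm[1,0],Rm[0,0]))
def plan(wps,g,smax=.95):
    """wps: list of (x,y,z,phi) world; prints rows; phi continuous from the current heading"""
    o,p,Rm,ph=state()
    for x,y,z,phi in wps:
        t=np.array([x,y,z]); Rt=down(phi)
        turn=(phi-ph) if abs(phi-ph)>60 else np.degrees(np.linalg.norm(R.from_matrix(Rm.T@Rt).as_rotvec()))
        N=int(max(1,np.ceil(np.linalg.norm(t-p)/(.05*smax)),np.ceil(abs(turn)/7.8)))
        for i in range(N):
            s=np.round(Rm.T@(t-p)/(N-i)/.05,2)
            if abs(phi-ph)>60: a=np.array([0,0,-(phi-ph)/(N-i)/8])
            else: a=R.from_matrix(Rm.T@Rt).as_rotvec()/(N-i)/np.radians(8)
            a=np.clip(np.round(a,2),-1,1)
            p=p+Rm@(s*.05); Rm=Rm@R.from_rotvec(a*np.radians(8)).as_matrix(); ph-=a[2]*8
            print([g,[float(v)+0. for v in s],[float(v)+0. for v in a]],end=",")
        print(" # ->",np.round(p,4),round(ph,1))
E
python3 - <<'E'
from h import *
plan([(.624,-.237,.13,82)],0.7)
E
```

```text
[0.7, [0.83, -0.31, 0.17], [0.0, 0.0, -0.64]],[0.7, [0.86, -0.23, 0.17], [0.0, 0.0, -0.64]],[0.7, [0.88, -0.15, 0.17], [0.0, 0.0, -0.64]],[0.7, [0.89, -0.07, 0.17], [0.0, 0.0, -0.64]],[0.7, [0.89, 0.01, 0.17], [0.0, 0.0, -0.64]],[0.7, [0.88, 0.08, 0.17], [0.0, 0.0, -0.64]],[0.7, [0.87, 0.16, 0.17], [0.0, 0.0, -0.64]],[0.7, [0.86, 0.24, 0.17], [0.0, 0.0, -0.64]],[0.7, [0.83, 0.32, 0.17], [0.0, 0.0, -0.64]],[0.7, [0.8, 0.39, 0.16], [0.0, 0.0, -0.64]],[0.7, [0.76, 0.46, 0.17], [0.0, 0.0, -0.64]],[0.7, [0.71, 0.52, 0.16], [0.0, 0.0, -0.63]], # -> [ 0.6241 -0.2372  0.1302] 82.0
```

Call:
{"op": "play_rows", "data": {"series": [[0.7,[0.83,-0.31,0.17],[0.0,0.0,-0.64]],[0.7,[0.86,-0.23,0.17],[0.0,0.0,-0.64]],[0.7,[0.88,-0.15,0.17],[0.0,0.0,-0.64]],[0.7,[0.89,-0.07,0.17],[0.0,0.0,-0.64]],[0.7,[0.89,0.01,0.17],[0.0,0.0,-0.64]],[0.7,[0.88,0.08,0.17],[0.0,0.0,-0.64]],[0.7,[0.87,0.16,0.17],[0.0,0.0,-0.64]],[0.7,[0.86,0.24,0.17],[0.0,0.0,-0.64]]], "force": 50}}

```text
t: 1.45
tool_pos: [0.4905, -0.3518, 0.1633]
tool_rot: [2.696, 1.612, 0.0]
contact_force: [0.1, 0.3, 0.2]
opening: 0.0599
grip_force: 0.0
```

Call:
{"op": "play_rows", "data": {"series": [[0.7,[0.83,0.32,0.17],[0.0,0.0,-0.64]],[0.7,[0.8,0.39,0.16],[0.0,0.0,-0.64]],[0.7,[0.76,0.46,0.17],[0.0,0.0,-0.64]],[0.7,[0.71,0.52,0.16],[0.0,0.0,-0.63]],[0.7,[0,0,0],[0,0,0]],[0.7,[0,0,0],[0,0,0]]]}}

```text
t: 2.2
tool_pos: [0.6239, -0.2374, 0.1302]
tool_rot: [-2.372, -2.06, 0.001]
contact_force: [-0.1, -0.2, 0.3]
opening: 0.0595
grip_force: 0.0
```

```bash
python3 - <<'E'
from h import *
o,p,Rm,ph=state();print(p,ph,o['q'])
im=imaging.get_image("scene");print([proj(im,q) for q in((.624,-.237,.02),(.545,-.1,.02))])
u,v=map(int,proj(im,(.59,-.17,.02)));crop(im,u-80,v-60,u+80,v+60,"s1.png")
plan([(.624,-.237,.005,82)],0.7)
E
```

```text
[ 0.62385024 -0.2374148   0.13023905] 81.96137992849792 [-4.74860105e-01  2.27605965e-01  1.59327370e+00 -4.18570221e-04
  1.32101162e+00 -3.34456129e-01]
[array([335.10461723, 211.32063872]), array([289.19540026, 207.91230618])]
[0.7, [0.01, 0.0, 0.84], [0.0, 0.0, 0.0]],[0.7, [0.0, 0.0, 0.84], [0.0, 0.0, 0.0]],[0.7, [0.01, 0.0, 0.83], [0.0, 0.0, -0.01]], # -> [ 0.6238 -0.2369  0.005 ] 82.0
```

View pics/s1.png

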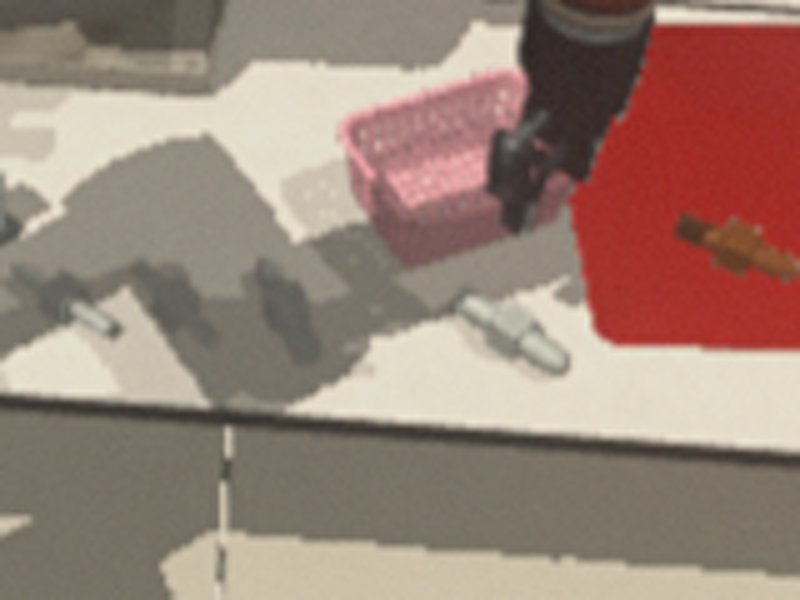

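The scene crop shows pin D at (513,325) in clear view, with C (285,310), B (170,295) and A (65,295) still in place. D's lower-right end looks bevelled, as it did from above. I'll grasp D.

Call:
{"op": "play_rows", "data": {"series": [[0.7,[0.01,0.0,0.84],[0,0,0]],[0.7,[0,0,0.84],[0,0,0]],[0.7,[0.01,0,0.4],[0,0,0]],[0.7,[0,0,0.4],[0,0,0]],[0.2,[0,0,0],[0,0,0]],[0.2,[0,0,0],[0,0,0]],[0.1,[0,0,0],[0,0,0]],[0.1,[0,0,0],[0,0,0]]], "force": 60}}

```text
t: 3.25
tool_pos: [0.6253, -0.2368, 0.0079]
tool_rot: [2.369, 2.059, 0.002]
contact_force: [0.8, -0.6, 2.5]
opening: 0.0245
grip_force: 61.5
```

Call:
{"op": "play_rows", "data": {"series": [[0.1,[0,0,0],[0,0,0]],[0.1,[0,0,0],[0,0,0]],[0.1,[0,0,-0.5],[0,0,0]],[0.1,[0,0,-0.9],[0,0,0]],[0.1,[0,0,-0.9],[0,0,0]],[0.1,[0,0,-0.9],[0,0,0]],[0.1,[0,0,0],[0,0,0]]]}}

```text
t: 4.12
tool_pos: [0.6266, -0.2374, 0.1716]
tool_rot: [2.365, 2.055, 0.005]
contact_force: [0.2, 0.6, -0.3]
opening: 0.0245
grip_force: 61.1
```

```bash
python3 - <<'E'
from h import *
o,p,Rm,ph=state();print(p,ph,o['opening'],o['grip_force'])
im=mean("top",4);u,v=map(int,proj(im,(p[0],p[1],p[2]+.01)));a=im["color"][v-30:v+30,u-36:u+36]
im=mean("scene",4);u,v=map(int,proj(im,(p[0],p[1],p[2]+.01)));b=im["color"][v-30:v+30,u-36:u+36]
cv2.imwrite("pics/g1.png",cv2.resize(np.hstack([a,b]),None,fx=5.5,fy=5.5,interpolation=cv2.INTER_CUBIC))
E
```

```text
[ 0.62660351 -0.23743165  0.17159421] 81.97780414685708 0.02449614850041213 61.102330684661865
```

View pics/g1.png

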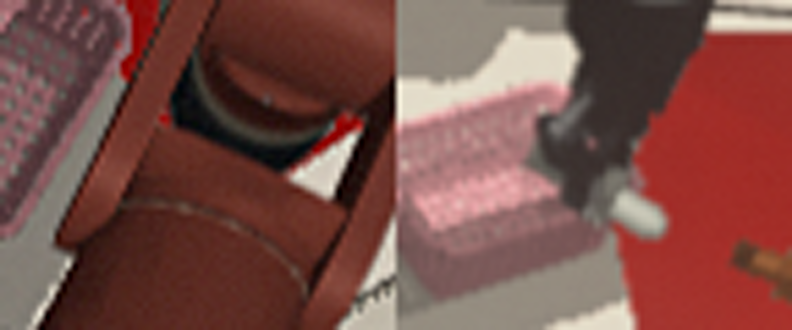

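Pin D is held; its outer end at (660,225) narrows, which matches the bevel pointing to -y. Now I carry it to the rack, turning 172°.

```bash
python3 - <<'E'
from h import *
plan([(.47,0,.18,168),(.307,.290,.13,254)],0.1)
E
```

```text
[0.1, [0.35, -0.31, -0.02], [0.0, 0.0, -0.9]],[0.1, [0.39, -0.26, -0.03], [0.0, 0.0, -0.9]],[0.1, [0.42, -0.21, -0.02], [0.0, 0.0, -0.9]],[0.1, [0.44, -0.16, -0.03], [0.0, 0.0, -0.89]],[0.1, [0.46, -0.1, -0.02], [0.0, 0.0, -0.9]],[0.1, [0.47, -0.04, -0.03], [0.0, 0.0, -0.89]],[0.1, [0.47, 0.02, -0.02], [0.0, 0.0, -0.9]],[0.1, [0.46, 0.07, -0.03], [0.0, 0.0, -0.89]],[0.1, [0.45, 0.13, -0.02], [0.0, -0.01, -0.9]],[0.1, [0.43, 0.19, -0.03], [0.0, 0.0, -0.89]],[0.1, [0.4, 0.24, -0.02], [0.0, -0.01, -0.9]],[0.1, [0.37, 0.29, -0.03], [0.0, 0.0, -0.89]], # -> [0.4702 0.     0.18  ] 168.0
[0.1, [0.37, 0.42, 0.08], [0.0, 0.0, -0.9]],[0.1, [0.31, 0.46, 0.08], [0.0, 0.0, -0.9]],[0.1, [0.25, 0.49, 0.08], [0.0, 0.0, -0.9]],[0.1, [0.19, 0.52, 0.08], [0.0, 0.0, -0.89]],[0.1, [0.12, 0.54, 0.09], [0.0, 0.0, -0.9]],[0.1, [0.05, 0.55, 0.08], [0.0, 0.0, -0.89]],[0.1, [-0.02, 0.55, 0.09], [0.0, 0.0, -0.9]],[0.1, [-0.08, 0.55, 0.08], [0.0, 0.0, -0.89]],[0.1, [-0.15, 0.53, 0.09], [0.0, 0.0, -0.9]],[0.1, [-0.22, 0.51, 0.08], [0.0, 0.0, -0.89]],[0.1, [-0.28, 0.48, 0.09], [0.0, 0.0, -0.9]],[0.1, [-0.34, 0.45, 0.08], [0.0, 0.0, -0.89]], # -> [0.3069 0.29   0.13  ] 254.0
```

Call:
{"op": "play_rows", "data": {"series": [[0.1,[0.35,-0.31,-0.02],[0,0,-0.9]],[0.1,[0.39,-0.26,-0.03],[0,0,-0.9]],[0.1,[0.42,-0.21,-0.02],[0,0,-0.9]],[0.1,[0.44,-0.16,-0.03],[0,0,-0.89]],[0.1,[0.46,-0.1,-0.02],[0,0,-0.9]],[0.1,[0.47,-0.04,-0.03],[0,0,-0.89]],[0.1,[0.47,0.02,-0.02],[0,0,-0.9]],[0.1,[0.46,0.07,-0.03],[0,0,-0.89]]]}}

```text
t: 5.52
tool_pos: [0.521, -0.0784, 0.1757]
tool_rot: [-1.085, -2.947, 0.0]
contact_force: [-0.5, 0.7, -1.0]
opening: 0.0246
grip_force: 61.0
```

Call:
{"op": "play_rows", "data": {"series": [[0.1,[0.45,0.13,-0.02],[0,-0.01,-0.9]],[0.1,[0.43,0.19,-0.03],[0,0,-0.89]],[0.1,[0.4,0.24,-0.02],[0,-0.01,-0.9]],[0.1,[0.37,0.29,-0.03],[0,0,-0.89]],[0.1,[0.37,0.42,0.08],[0,0,-0.9]],[0.1,[0.31,0.46,0.08],[0,0,-0.9]],[0.1,[0.25,0.49,0.08],[0,0,-0.9]],[0.1,[0.19,0.52,0.08],[0,0,-0.89]]]}}

```text
t: 6.52
tool_pos: [0.4158, 0.097, 0.1643]
tool_rot: [-0.462, 3.106, -0.002]
contact_force: [0.4, -0.8, -1.0]
opening: 0.0244
grip_force: 64.8
```

Call:
{"op": "play_rows", "data": {"series": [[0.1,[0.12,0.54,0.09],[0,0,-0.9]],[0.1,[0.05,0.55,0.08],[0,0,-0.89]],[0.1,[-0.02,0.55,0.09],[0,0,-0.9]],[0.1,[-0.08,0.55,0.08],[0,0,-0.89]],[0.1,[-0.15,0.53,0.09],[0,0,-0.9]],[0.1,[-0.22,0.51,0.08],[0,0,-0.89]],[0.1,[-0.28,0.48,0.09],[0,0,-0.9]],[0.1,[-0.34,0.45,0.08],[0,0,-0.89]]]}}

```text
t: 7.52
tool_pos: [0.307, 0.2902, 0.1298]
tool_rot: [-1.895, 2.505, -0.004]
contact_force: [-0.3, -0.2, -0.9]
opening: 0.0245
grip_force: 64.8
```

```bash
python3 - <<'E'
from h import *
o,p,Rm,ph=state();print(p,ph,o['opening'],o['grip_force'],o['q'])
im=imaging.get_image("scene");u,v=map(int,proj(im,(p[0],p[1],p[2]-.03)));crop(im,max(u-80,0),v-60,u+80,v+60,"g2.png")
plan([(.307,.290,.06,254)],0.1)
E
```

```text
[0.30700073 0.29017267 0.12983677] -105.79205053726706 0.024463629136075655 64.79535341262817 [ 0.58234577 -0.38329359  2.16997024 -0.0025672   1.35416492 -2.28307403]
[0.1, [0.0, 0.0, 0.03], [0.0, 0.0, -0.96]],[0.1, [0.0, 0.0, 0.03], [0.0, 0.0, -0.96]],[0.1, [0.0, 0.0, 0.03], [0.0, 0.0, -0.96]],[0.1, [0.0, 0.0, 0.03], [0.0, 0.0, -0.96]],[0.1, [0.0, 0.0, 0.03], [0.0, 0.0, -0.96]],[0.1, [0.0, 0.0, 0.03], [0.0, 0.0, -0.96]],[0.1, [0.0, 0.0, 0.03], [0.0, 0.0, -0.96]],[0.1, [0.0, 0.0, 0.03], [0.0, 0.0, -0.96]],[0.1, [0.0, 0.0, 0.03], [0.0, 0.0, -0.96]],[0.1, [0.0, 0.0, 0.03], [0.0, 0.0, -0.96]],[0.1, [0.0, 0.0, 0.03], [0.0, 0.0, -0.96]],[0.1, [0.0, 0.0, 0.03], [0.0, 0.0, -0.96]],[0.1, [0.0, 0.0, 0.03], [0.0, 0.0, -0.95]],[0.1, [0.0, 0.0, 0.03], [0.0, 0.0, -0.96]],[0.1, [0.0, 0.0, 0.03], [0.0, 0.0, -0.95]],[0.1, [0.0, 0.0, 0.03], [0.0, 0.0, -0.96]],[0.1, [0.0, 0.0, 0.03], [0.0, 0.0, -0.95]],[0.1, [0.0, 0.0, 0.03], [0.0, 0.0, -0.96]],[0.1, [0.0, 0.0, 0.03], [0.0, 0.0, -0.95]],[0.1, [0.0, 0.0, 0.03], [0.0, 0.0, -0.96]],[0.1, [0.0, 0.0, 0.03], [0.0, 0.0, -0.95]],[0.1, [0.0, 0.0, 0.03], [0.0,
[... 435 characters left out ...]
 -0.96]],[0.1, [0.0, 0.0, 0.03], [0.0, 0.0, -0.95]],[0.1, [0.0, 0.0, 0.03], [0.0, 0.0, -0.96]],[0.1, [0.0, 0.0, 0.03], [0.0, 0.0, -0.95]],[0.1, [0.0, 0.0, 0.03], [0.0, 0.0, -0.96]],[0.1, [0.0, 0.0, 0.03], [0.0, 0.0, -0.95]],[0.1, [0.0, 0.0, 0.03], [0.0, 0.0, -0.96]],[0.1, [0.0, 0.0, 0.03], [0.0, 0.0, -0.95]],[0.1, [0.0, -0.01, 0.03], [0.0, 0.0, -0.96]],[0.1, [0.0, -0.01, 0.03], [0.0, 0.0, -0.95]],[0.1, [0.0, 0.0, 0.03], [0.0, 0.0, -0.96]],[0.1, [0.0, -0.01, 0.03], [0.0, 0.0, -0.95]],[0.1, [0.0, -0.01, 0.02], [0.0, 0.0, -0.96]],[0.1, [0.0, 0.0, 0.03], [0.0, 0.0, -0.95]],[0.1, [0.0, -0.01, 0.02], [0.0, 0.0, -0.96]],[0.1, [0.0, -0.01, 0.03], [0.0, 0.0, -0.95]], # -> [0.3071 0.2897 0.0598] 254.0
```

View pics/g2.png

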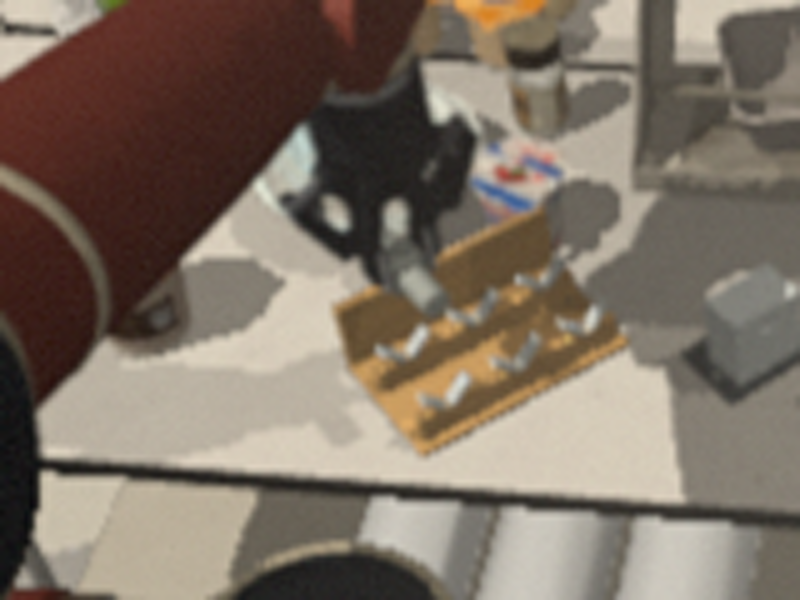

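The crop shows the pin above its cradle with the near end (430,295) square and the rack board behind it, as wanted. I lower it.

Call:
{"op": "play_rows", "data": {"series": [[0.1,[0,0,0.7],[0,0,0]],[0.1,[0,0,0.6],[0,0,0]],[0.1,[0,0,0.3],[0,0,0]],[0.1,[0,0,0.1],[0,0,0]],[0.1,[0,0,0],[0,0,0]],[0.1,[0,0,0.06],[0,0,0]],[0.1,[0,0,0],[0,0,0]]]}}

```text
t: 8.45
tool_pos: [0.3084, 0.2897, 0.043]
tool_rot: [-1.889, 2.508, -0.004]
contact_force: [0.3, -0.2, -1.7]
opening: 0.0244
grip_force: 64.8
```

Call:
{"op": "play_rows", "data": {"series": [[0.1,[0,0,0.05],[0,0,0]],[0.1,[0,0,0],[0,0,0]],[0.1,[0,0,0.05],[0,0,0]],[0.1,[0,0,0],[0,0,0]]]}}

```text
t: 8.95
tool_pos: [0.3078, 0.2907, 0.0414]
tool_rot: [1.889, -2.509, -0.0]
contact_force: [-13.8, -5.2, 27.0]
opening: 0.0247
grip_force: 68.3
```

Call:
{"op": "play_rows", "data": {"series": [[0.45,[0,0,-0.02],[0,0,0]],[0.45,[0,0,0],[0,0,0]],[0.45,[0,0,0],[0,0,0]],[0.45,[0,0,-0.4],[0,0,0]],[0.45,[0,0,-0.9],[0,0,0]],[0.45,[0,0,-0.9],[0,0,0]],[0.6,[0,0,0],[0,0,0]]]}}

```text
t: 9.82
tool_pos: [0.3101, 0.2911, 0.1527]
tool_rot: [-1.884, 2.502, -0.005]
contact_force: [-0.4, 0.6, -0.6]
opening: 0.0516
grip_force: 0.0
```

```bash
python3 - <<'E'
from h import *
o,p,Rm,ph=state();print(p,ph,o['opening'],o['grip_force'],o['q'])
ph0=ph
plan([(.50,.05,.19,ph+78),(.545,-.1,.13,52+0)],0.6)
E
```

```text
[0.3100727  0.29109239 0.15272662] -106.02924447307254 0.05156970906190627 0.0 [ 0.58013463 -0.40703706  2.14756855 -0.00252989  1.39126681 -2.28123137]
[0.6, [0.36, -0.5, -0.07], [0.0, 0.0, -0.98]],[0.6, [0.42, -0.45, -0.07], [0.0, 0.0, -0.97]],[0.6, [0.48, -0.38, -0.07], [0.0, 0.0, -0.97]],[0.6, [0.53, -0.32, -0.07], [-0.01, 0.0, -0.98]],[0.6, [0.56, -0.24, -0.07], [-0.01, 0.0, -0.98]],[0.6, [0.59, -0.16, -0.08], [-0.01, 0.0, -0.97]],[0.6, [0.61, -0.08, -0.07], [-0.01, 0.0, -0.98]],[0.6, [0.61, 0.0, -0.08], [-0.01, -0.01, -0.97]],[0.6, [0.61, 0.09, -0.08], [-0.01, 0.0, -0.98]],[0.6, [0.59, 0.17, -0.07], [-0.01, -0.01, -0.97]], # -> [0.5    0.0501 0.19  ] -28.0
[0.6, [0.2, 0.2, 0.11], [0.0, 0.0, -0.91]],[0.6, [0.17, 0.23, 0.11], [0.0, 0.0, -0.91]],[0.6, [0.14, 0.25, 0.11], [0.0, 0.0, -0.91]],[0.6, [0.11, 0.26, 0.11], [0.0, 0.0, -0.91]],[0.6, [0.08, 0.27, 0.11], [0.0, 0.0, -0.91]],[0.6, [0.04, 0.28, 0.11], [0.0, 0.0, -0.91]],[0.6, [0.01, 0.29, 0.11], [0.0, 0.0, -0.91]],[0.6, [-0.03, 0.28, 0.11], [0.0, 0.0, -0.91]],[0.6, [-0.07, 0.28, 0.11], [0.0, 0.0, -0.91]],[0.6, [-0.1, 0.27, 0.1], [0.0, 0.0, -0.91]],[0.6, [-0.13, 0.25, 0.11], [0.0, 0.0, -0.9]], # -> [ 0.5452 -0.0999  0.13  ] 52.0
```

```bash
python3 - <<'E'
from h import *
plan([(.50,.05,.19,-117),(.545,-.1,.13,-128)],0.6)
E
```

```text
[0.6, [0.51, -0.71, -0.1], [-0.01, 0.01, 0.2]],[0.6, [0.49, -0.73, -0.1], [-0.01, 0.01, 0.2]],[0.6, [0.47, -0.74, -0.11], [-0.01, 0.01, 0.19]],[0.6, [0.45, -0.75, -0.11], [-0.01, 0.0, 0.2]],[0.6, [0.43, -0.76, -0.1], [-0.01, 0.01, 0.19]],[0.6, [0.41, -0.78, -0.11], [0.0, 0.0, 0.2]],[0.6, [0.4, -0.79, -0.1], [-0.01, 0.01, 0.19]], # -> [0.5    0.0497 0.1898] -117.0
[0.6, [0.56, -0.54, 0.3], [0.0, 0.0, 0.34]],[0.6, [0.54, -0.57, 0.3], [0.0, 0.0, 0.35]],[0.6, [0.51, -0.59, 0.3], [0.0, 0.0, 0.34]],[0.6, [0.49, -0.62, 0.3], [0.0, 0.0, 0.35]], # -> [ 0.5451 -0.1003  0.1298] -128.0
```

Call:
{"op": "play_rows", "data": {"series": [[0.6,[0.51,-0.71,-0.1],[0,0.01,0.2]],[0.6,[0.49,-0.73,-0.1],[-0.01,0.01,0.2]],[0.6,[0.47,-0.74,-0.11],[-0.01,0.01,0.19]],[0.6,[0.45,-0.75,-0.11],[-0.01,0,0.2]],[0.6,[0.43,-0.76,-0.1],[-0.01,0.01,0.19]],[0.6,[0.41,-0.78,-0.11],[0,0,0.2]],[0.6,[0.4,-0.79,-0.1],[-0.01,0.01,0.19]]]}}

```text
t: 10.7
tool_pos: [0.4979, 0.0471, 0.1839]
tool_rot: [1.635, -2.671, -0.001]
contact_force: [0.7, -0.3, 0.0]
opening: 0.0513
grip_force: 0.0
```

Call:
{"op": "play_rows", "data": {"series": [[0.6,[0.56,-0.54,0.3],[0,0,0.34]],[0.6,[0.54,-0.57,0.3],[0,0,0.35]],[0.6,[0.51,-0.59,0.3],[0,0,0.34]],[0.6,[0.49,-0.62,0.3],[0,0,0.35]],[0.6,[0,0,0],[0,0,0]]]}}

```text
t: 11.32
tool_pos: [0.5411, -0.1035, 0.1227]
tool_rot: [1.366, -2.815, -0.003]
contact_force: [0.2, -0.5, -0.3]
opening: 0.0515
grip_force: 0.0
```

```bash
python3 - <<'E'
from h import *
o,p,Rm,ph=state();print(p,ph,o['opening'],o['q'])
im=imaging.get_image("scene")
for a in((.545,-.1,.02),(.504,-.036,.02),(.467,.031,.02),(.308,.29,.045)):print(proj(im,a)-0)
t=mean("top",3)
a=im["color"][150:240,170:320]; b=t["color"][195:295,125:290]
cv2.imwrite("pics/g3.png",np.vstack([cv2.resize(a,(500,300),interpolation=2),cv2.resize(b,(500,300),interpolation=2)]))
E
```

```text
[ 0.54108452 -0.10351283  0.12265598] -128.21928658121766 0.05151376067104295 [-0.32037965 -0.02341653  1.8771206  -0.00759259  1.29793503 -2.79280128]
[289.19540026 207.91230618]
[267.26096293 207.06215233]
[245.33230465 205.12189711]
[157.57087788 195.70471366]
```

View pics/g3.png

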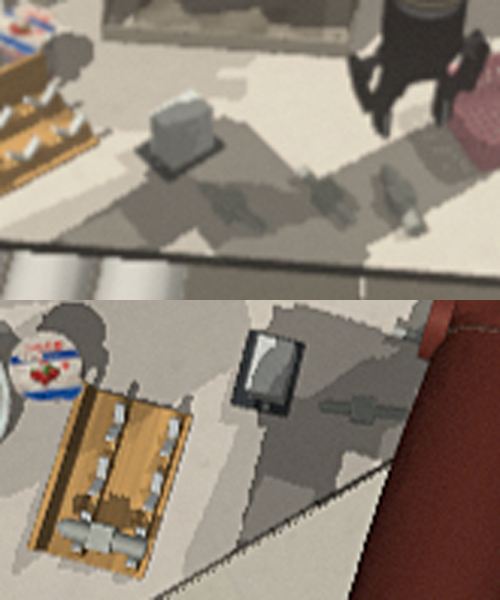

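Pin D lies in its cradle at (100,538) in the lower crop. C is unmoved at (398,200) in the upper crop. I grasp C.

```bash
python3 - <<'E'
from h import *
plan([(.545,-.1,.006,-128)],0.6)
E
```

```text
[0.6, [-0.02, -0.01, 0.8], [0.01, -0.02, 0.0]],[0.6, [-0.02, -0.01, 0.8], [0.0, -0.02, 0.0]],[0.6, [-0.02, -0.01, 0.79], [0.01, -0.02, 0.0]], # -> [ 0.5447 -0.1     0.0062] -128.0
```

Call:
{"op": "play_rows", "data": {"series": [[0.6,[-0.03,-0.01,0.8],[0.01,-0.02,0]],[0.6,[-0.03,-0.01,0.8],[0,-0.02,0]],[0.6,[-0.03,-0.01,0.4],[0.01,-0.02,0]],[0.6,[0,0,0.35],[0,0,0]],[0.2,[0,0,0],[0,0,0]],[0.2,[0,0,0],[0,0,0]],[0.1,[0,0,0],[0,0,0]],[0.1,[0,0,0],[0,0,0]]]}}

```text
t: 12.52
tool_pos: [0.5467, -0.0999, 0.0093]
tool_rot: [-1.376, 2.823, -0.003]
contact_force: [0.2, -0.3, -0.7]
opening: 0.0247
grip_force: 60.6
```

Call:
{"op": "play_rows", "data": {"series": [[0.1,[0,0,0],[0,0,0]],[0.1,[0,0,-0.5],[0,0,0]],[0.1,[0,0,-0.9],[0,0,0]],[0.1,[0,0,-0.9],[0,0,0]],[0.1,[0,0,-0.9],[0,0,0]],[0.1,[0,0,0],[0,0,0]],[0.1,[0,0,0],[0,0,0]]]}}

```text
t: 13.4
tool_pos: [0.5456, -0.0995, 0.1679]
tool_rot: [-1.376, 2.824, -0.0]
contact_force: [-0.7, 0.0, -0.5]
opening: 0.0245
grip_force: 60.8
```

```bash
python3 - <<'E'
from h import *
o,p,Rm,ph=state();print(p,ph,o['opening'],o['grip_force'],o['q'])
plan([(.48,.08,.18,-116),(.414,.259,.12,-106)],0.1)
E
```

```text
[ 0.54556604 -0.09954267  0.16791595] -128.02958563886978 0.02450580827973489 60.82040190696716 [-3.14611998e-01 -6.75477551e-02  1.84016051e+00 -1.19445839e-04
  1.36886213e+00 -2.79243922e+00]
[0.1, [-0.4, 0.65, -0.05], [0.0, 0.0, -0.3]],[0.1, [-0.43, 0.63, -0.05], [0.0, 0.0, -0.3]],[0.1, [-0.46, 0.61, -0.05], [0.0, 0.0, -0.3]],[0.1, [-0.48, 0.59, -0.05], [0.0, 0.0, -0.3]],[0.1, [-0.51, 0.58, -0.04], [0.0, 0.0, -0.3]], # -> [0.4799 0.08   0.1799] -116.0
[0.1, [-0.53, 0.55, 0.24], [0.0, 0.0, -0.25]],[0.1, [-0.55, 0.53, 0.24], [0.0, 0.0, -0.25]],[0.1, [-0.56, 0.51, 0.24], [0.0, 0.0, -0.25]],[0.1, [-0.58, 0.5, 0.24], [0.0, 0.0, -0.25]],[0.1, [-0.6, 0.47, 0.24], [0.0, 0.0, -0.25]], # -> [0.4141 0.2589 0.1199] -106.0
```

Call:
{"op": "play_rows", "data": {"series": [[0.1,[-0.4,0.65,-0.05],[0,0,-0.3]],[0.1,[-0.43,0.63,-0.05],[0,0,-0.3]],[0.1,[-0.46,0.61,-0.05],[0,0,-0.3]],[0.1,[-0.48,0.59,-0.05],[0,0,-0.3]],[0.1,[-0.51,0.58,-0.04],[0,0,-0.3]]]}}

```text
t: 14.02
tool_pos: [0.4785, 0.0809, 0.1779]
tool_rot: [1.664, -2.661, -0.002]
contact_force: [0.5, -1.0, 0.0]
opening: 0.0243
grip_force: 60.8
```

Call:
{"op": "play_rows", "data": {"series": [[0.1,[-0.53,0.55,0.24],[0,0,-0.25]],[0.1,[-0.55,0.53,0.24],[0,0,-0.25]],[0.1,[-0.56,0.51,0.24],[0,0,-0.25]],[0.1,[-0.58,0.5,0.24],[0,0,-0.25]],[0.1,[-0.6,0.47,0.24],[0,0,-0.25]],[0.1,[0,0,0],[0,0,0]],[0.1,[0,0,0],[0,0,0]]]}}

```text
t: 14.9
tool_pos: [0.4138, 0.2581, 0.1189]
tool_rot: [1.889, -2.508, 0.001]
contact_force: [-0.2, -0.2, -0.9]
opening: 0.0246
grip_force: 60.8
```

```bash
python3 - <<'E'
from h import *
o,p,Rm,ph=state();print(p,ph,o['opening'],o['grip_force'])
im=mean("scene",3);u,v=map(int,proj(im,(p[0],p[1],p[2]-.03)));crop(im,max(u-50,0),v-38,u+50,v+37,"g4.png")
plan([(.414,.259,.06,-106)],0.1)
E
```

```text
[0.41380826 0.25810081 0.11887252] -106.02570832714328 0.02459469726966792 60.7614541053772
[0.1, [-0.01, 0.01, 0.6], [0.0, 0.0, -0.01]],[0.1, [0.0, 0.02, 0.61], [-0.01, 0.0, 0.0]], # -> [0.4137 0.2588 0.0598] -106.0
```

View pics/g4.png

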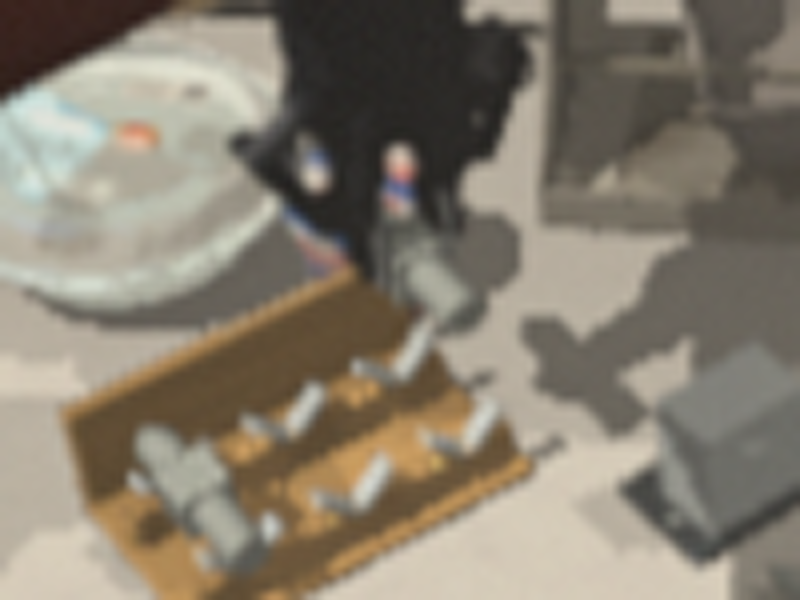

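The crop shows C's near end as a flat square face at (460,305), and D in its cradle with its square end at (240,550). I lower C.

Call:
{"op": "play_rows", "data": {"series": [[0.1,[-0.01,0.01,0.6],[0,0,0]],[0.1,[0,0.01,0.6],[0,0,0]],[0.1,[0,0,0.25],[0,0,0]],[0.1,[0,0,0.06],[0,0,0]],[0.1,[0,0,0],[0,0,0]],[0.1,[0,0,0.04],[0,0,0]],[0.1,[0,0,0],[0,0,0]]]}}

```text
t: 15.92
tool_pos: [0.4142, 0.2597, 0.0434]
tool_rot: [-1.889, 2.508, -0.002]
contact_force: [-0.3, 0.4, -1.2]
opening: 0.0242
grip_force: 60.8
```

Call:
{"op": "play_rows", "data": {"series": [[0.1,[0,0,0.04],[0,0,0]],[0.1,[0,0,0],[0,0,0]],[0.1,[0,0,0.03],[0,0,0]],[0.1,[0,0,0],[0,0,0]]]}}

```text
t: 16.42
tool_pos: [0.4139, 0.2599, 0.0412]
tool_rot: [1.89, -2.509, 0.0]
contact_force: [-8.2, -2.1, 14.2]
opening: 0.0247
grip_force: 62.6
```

Call:
{"op": "play_rows", "data": {"series": [[0.45,[0,0,-0.02],[0,0,0]],[0.45,[0,0,0],[0,0,0]],[0.45,[0,0,0],[0,0,0]],[0.45,[0,0,-0.4],[0,0,0]],[0.45,[0,0,-0.9],[0,0,0]],[0.45,[0,0,-0.9],[0,0,0]],[0.6,[0,0,0],[0,0,0]]]}}

```text
t: 17.3
tool_pos: [0.4164, 0.2606, 0.1549]
tool_rot: [-1.885, 2.502, -0.005]
contact_force: [0.4, -0.6, -0.8]
opening: 0.0512
grip_force: 0.0
```

```bash
python3 - <<'E'
from h import *
o,p,Rm,ph=state();print(p,ph,o['opening'])
im=mean("top",3);crop(im,130,160,320,300,"g5.png",4.2)
plan([(.503,-.036,.13,-106.5)],0.6)
E
```

```text
[0.41639801 0.26064861 0.15489345] -106.02647691772295 0.05117070720910193
[0.6, [0.74, -0.48, 0.05], [0.0, 0.0, 0.01]],[0.6, [0.74, -0.48, 0.06], [0.0, 0.0, 0.01]],[0.6, [0.74, -0.48, 0.05], [0.0, 0.0, 0.01]],[0.6, [0.74, -0.48, 0.06], [0.0, 0.0, 0.01]],[0.6, [0.73, -0.49, 0.05], [0.0, 0.0, 0.01]],[0.6, [0.74, -0.49, 0.06], [0.0, -0.01, 0.0]],[0.6, [0.73, -0.48, 0.05], [0.0, 0.0, 0.01]], # -> [ 0.503  -0.0359  0.1302] -106.5
```

View pics/g5.png

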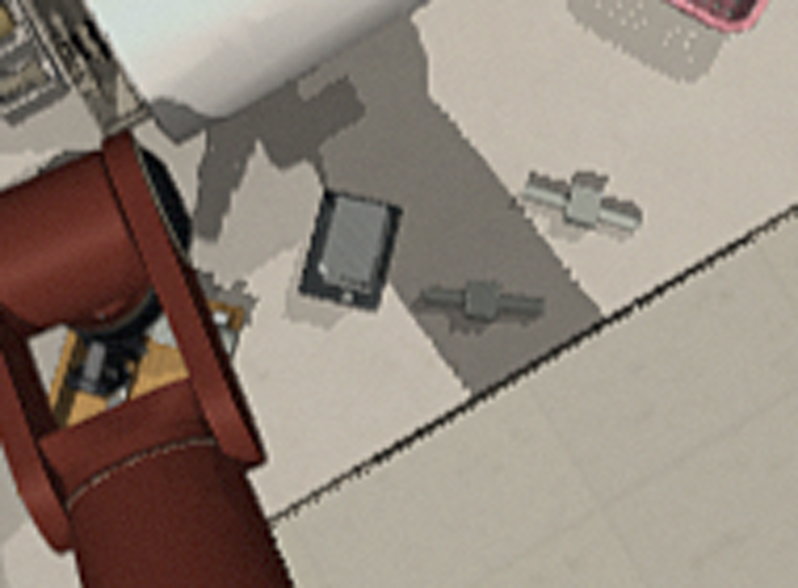

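B is unmoved at (585,200) and thin. A has been knocked about 3.5 cm toward the robot: it is now at (483,300), with ends (418,298) and (545,306). I take B first.

Call:
{"op": "play_rows", "data": {"series": [[0.6,[0.74,-0.48,0.05],[0,0,0.01]],[0.6,[0.74,-0.48,0.06],[0,0,0.01]],[0.6,[0.74,-0.48,0.05],[0,0,0.01]],[0.6,[0.74,-0.48,0.06],[0,0,0.01]],[0.6,[0.73,-0.49,0.05],[0,0,0.01]],[0.6,[0.74,-0.49,0.06],[0,0,0]],[0.6,[0.73,-0.48,0.05],[0,0,0.01]],[0.6,[0,0,0],[0,0,0]]]}}

```text
t: 18.45
tool_pos: [0.5028, -0.0374, 0.1291]
tool_rot: [1.873, -2.519, -0.003]
contact_force: [-0.3, 0.8, 0.2]
opening: 0.0512
grip_force: 0.0
```

```bash
python3 - <<'E'
from h import *
o,p,Rm,ph=state();print(p,ph,o['q'][5])
im=imaging.get_image("top");f=lambda u,v,z:ray(im,((u+.5)/4.2-.5+130,(v+.5)/4.2-.5+160),z)
for a,b,c in(((527,183),(638,218),(585,195)),((420,298),(545,306),(483,294))):
    A,B=f(*a,.013),f(*b,.013);d=B-A;print((A+B)/2,np.degrees(np.arctan2(d[1],d[0])),np.linalg.norm(d),f(*c,.026))
plan([(.503,-.036,.006,-106.5)],0.6)
E
```

```text
[ 0.50276393 -0.03739788  0.12905075] -106.73708445349506 -3.071047412398363
[ 0.50729111 -0.03493538  0.013     ] -108.36508110460572 0.08550572362521194 [ 0.5090697  -0.03625471  0.026     ]
[0.4329962  0.03931414 0.013     ] -94.2563760719022 0.09124332085384616 [0.43719502 0.0388839  0.026     ]
[0.6, [0.0, -0.01, 0.82], [0.01, 0.0, -0.01]],[0.6, [0.0, 0.0, 0.82], [0.01, 0.0, 0.0]],[0.6, [0.0, 0.0, 0.82], [0.0, 0.0, -0.01]], # -> [ 0.5028 -0.0361  0.0062] -106.5
```

Call:
{"op": "play_rows", "data": {"series": [[0.6,[-0.02,-0.03,0.8],[0,0,0.1]],[0.6,[-0.02,-0.02,0.8],[0,0,0.08]],[0.6,[0,0,0.5],[0,0,0]],[0.6,[0,0,0.34],[0,0,0]],[0.2,[0,0,0],[0,0,0]],[0.2,[0,0,0],[0,0,0]],[0.1,[0,0,0],[0,0,0]],[0.1,[0,0,0],[0,0,0]]]}}

```text
t: 19.5
tool_pos: [0.5074, -0.0345, 0.0103]
tool_rot: [-1.847, 2.54, -0.003]
contact_force: [0.1, 0.1, -1.7]
opening: 0.0246
grip_force: 61.0
```

Call:
{"op": "play_rows", "data": {"series": [[0.1,[0,0,0],[0,0,0]],[0.1,[0,0,-0.5],[0,0,0]],[0.1,[0,0,-0.9],[0,0,0]],[0.1,[0,0,-0.9],[0,0,0]],[0.1,[0,0,-0.9],[0,0,0]],[0.1,[0,0,0],[0,0,0]],[0.1,[0,0,0],[0,0,0]]]}}

```text
t: 20.38
tool_pos: [0.5061, -0.0342, 0.1686]
tool_rot: [1.848, -2.541, -0.0]
contact_force: [-0.4, -0.4, -1.7]
opening: 0.0244
grip_force: 61.1
```

```bash
python3 - <<'E'
from h import *
o,p,Rm,ph=state();print(p,ph,o['opening'],o['grip_force'])
plan([(.714,-.142,.17,-210.5)],0.1)
E
```

```text
[ 0.50612723 -0.034193    0.16864537] -107.9500944381118 0.02443636943304221 61.143590211868286
[0.1, [0.05, -0.33, 0.0], [0.0, 0.0, 0.92]],[0.1, [0.01, -0.33, 0.0], [0.0, 0.0, 0.92]],[0.1, [-0.03, -0.33, 0.0], [0.0, 0.0, 0.91]],[0.1, [-0.07, -0.33, 0.0], [0.0, 0.0, 0.92]],[0.1, [-0.11, -0.32, 0.0], [0.0, 0.0, 0.91]],[0.1, [-0.15, -0.3, 0.0], [0.0, 0.0, 0.92]],[0.1, [-0.19, -0.28, 0.0], [0.0, 0.0, 0.91]],[0.1, [-0.22, -0.25, 0.0], [0.0, 0.0, 0.92]],[0.1, [-0.25, -0.22, 0.0], [0.0, 0.0, 0.91]],[0.1, [-0.28, -0.18, -0.01], [0.0, 0.0, 0.92]],[0.1, [-0.3, -0.15, 0.0], [0.0, 0.0, 0.91]],[0.1, [-0.32, -0.1, -0.01], [0.0, 0.0, 0.92]],[0.1, [-0.33, -0.07, 0.0], [0.0, 0.0, 0.91]],[0.1, [-0.33, -0.02, -0.01], [0.0, 0.0, 0.92]], # -> [ 0.7139 -0.142   0.1701] -210.5
```

Call:
{"op": "play_rows", "data": {"series": [[0.1,[0.05,-0.33,0],[0,0,0.92]],[0.1,[0.01,-0.33,0],[0,0,0.92]],[0.1,[-0.03,-0.33,0],[0,0,0.91]],[0.1,[-0.07,-0.33,0],[0,0,0.92]],[0.1,[-0.11,-0.32,0],[0,0,0.91]],[0.1,[-0.15,-0.3,0],[0,0,0.92]],[0.1,[-0.19,-0.28,0],[0,0,0.91]]]}}

```text
t: 21.25
tool_pos: [0.6095, -0.0885, 0.1662]
tool_rot: [0.559, -3.087, -0.003]
contact_force: [0.5, 0.1, -0.8]
opening: 0.0249
grip_force: 61.1
```

Call:
{"op": "play_rows", "data": {"series": [[0.1,[-0.22,-0.25,0],[0,0,0.92]],[0.1,[-0.25,-0.22,0],[0,0,0.91]],[0.1,[-0.28,-0.18,-0.01],[0,0,0.92]],[0.1,[-0.3,-0.15,0],[0,0,0.91]],[0.1,[-0.32,-0.1,-0.01],[0,0,0.92]],[0.1,[-0.33,-0.07,0],[0,0,0.91]],[0.1,[-0.33,-0.02,-0.01],[0,0,0.92]],[0.1,[0,0,0],[0,0,0]]]}}

```text
t: 22.25
tool_pos: [0.7136, -0.1421, 0.1678]
tool_rot: [-0.824, -3.028, 0.0]
contact_force: [-0.1, 0.8, -1.3]
opening: 0.0245
grip_force: 61.1
```

```bash
python3 - <<'E'
from h import *
o,p,Rm,ph=state();print(p,ph,o['opening'],o['grip_force'])
im=imaging.get_image("scene");u,v=map(int,proj(im,(p[0],p[1],p[2]-.06)));crop(im,max(u-60,0),v-45,u+60,v+45,"g6.png")
plan([(.714,-.142,.045,149.5)],0.1)
E
```

```text
[ 0.71361051 -0.14212538  0.16779128] 149.55052755227337 0.02452986668378079 61.101154088974
[0.1, [-0.01, 0.0, 0.82], [0.0, -0.01, 0.0]],[0.1, [-0.01, 0.0, 0.82], [0.0, -0.01, 0.01]],[0.1, [0.0, 0.01, 0.83], [-0.01, -0.01, 0.0]], # -> [ 0.7141 -0.1418  0.0448] 149.5
```

View pics/g6.png

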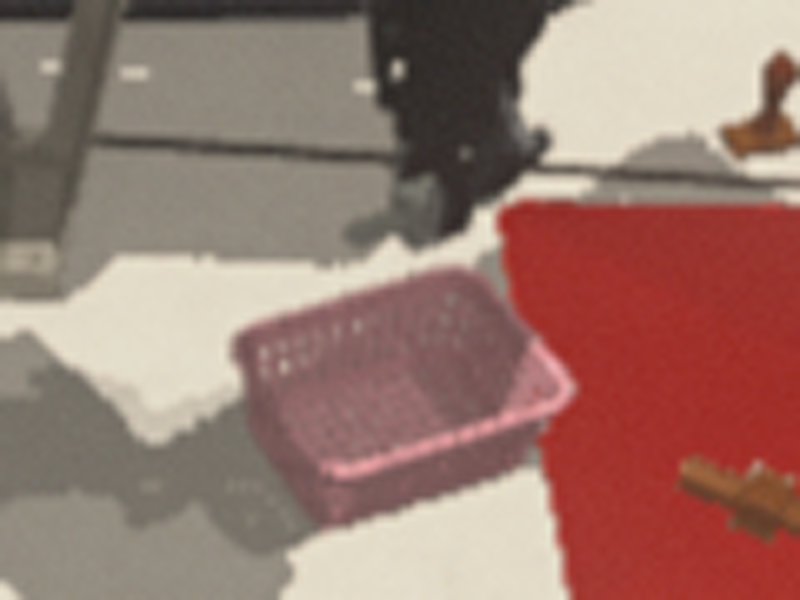

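The crop shows B over the pink basket, with the pin's axis (350,235)–(530,140) parallel to the basket's long side. I lower it and release.

Call:
{"op": "play_rows", "data": {"series": [[0.1,[-0.01,0,0.82],[0,0,0]],[0.1,[-0.01,0,0.82],[0,0,0]],[0.1,[0,0,0.8],[0,0,0]],[0.1,[0,0,0.3],[0,0,0]],[0.1,[0,0,0],[0,0,0]],[0.4,[0,0,0],[0,0,0]],[0.4,[0,0,0],[0,0,0]],[0.4,[0,0,0],[0,0,0]]]}}

```text
t: 23.3
tool_pos: [0.7165, -0.1429, 0.036]
tool_rot: [0.825, 3.027, -0.0]
contact_force: [-0.5, 0.5, -0.4]
opening: 0.0343
grip_force: 0.0
```

Call:
{"op": "play_rows", "data": {"series": [[0.4,[0,0,-0.5],[0,0,0]],[0.4,[0,0,-0.9],[0,0,0]],[0.4,[0,0,-0.9],[0,0,0]],[0.4,[0,0,-0.8],[0,0,0]],[0.6,[0,0,0],[0,0,0]]]}}

```text
t: 23.92
tool_pos: [0.7184, -0.1434, 0.1978]
tool_rot: [0.823, 3.018, -0.001]
contact_force: [0.3, 0.6, 0.8]
opening: 0.0507
grip_force: 0.0
```

```bash
python3 - <<'E'
from h import *
o,p,Rm,ph=state();print(p,ph,o['opening'],o['q'][5])
plan([(.436,.039,.13,85.5)],0.6)
E
```

```text
[ 0.71836788 -0.1434298   0.19783301] 149.49921813343474 0.050691840536325125 -1.3369273541043776
[0.6, [0.75, 0.03, 0.14], [0.0, 0.0, 0.89]],[0.6, [0.75, -0.06, 0.14], [0.01, 0.01, 0.89]],[0.6, [0.73, -0.15, 0.14], [0.01, 0.01, 0.89]],[0.6, [0.71, -0.24, 0.14], [0.01, 0.01, 0.89]],[0.6, [0.67, -0.33, 0.15], [0.01, 0.01, 0.89]],[0.6, [0.62, -0.41, 0.15], [0.01, 0.01, 0.89]],[0.6, [0.57, -0.49, 0.15], [0.01, 0.01, 0.89]],[0.6, [0.5, -0.55, 0.15], [0.0, 0.0, 0.88]],[0.6, [0.44, -0.61, 0.15], [0.01, 0.01, 0.89]], # -> [0.436  0.0391 0.1298] 85.5
```

Call:
{"op": "play_rows", "data": {"series": [[0.6,[0.75,0.03,0.14],[0,0,0.89]],[0.6,[0.75,-0.06,0.14],[0.01,0.01,0.89]],[0.6,[0.73,-0.15,0.14],[0.01,0.01,0.89]],[0.6,[0.71,-0.24,0.14],[0.01,0.01,0.89]],[0.6,[0.67,-0.33,0.15],[0.01,0.01,0.89]],[0.6,[0.62,-0.41,0.15],[0.01,0.01,0.89]],[0.6,[0.57,-0.49,0.15],[0.01,0.01,0.89]],[0.6,[0.5,-0.55,0.15],[0,0,0.88]]]}}

```text
t: 24.92
tool_pos: [0.4624, 0.0203, 0.132]
tool_rot: [-2.168, -2.26, 0.009]
contact_force: [-0.5, 0.3, 1.0]
opening: 0.0512
grip_force: 0.0
```

Call:
{"op": "play_rows", "data": {"series": [[0.6,[0.44,-0.61,0.15],[0.01,0.01,0.89]],[0.6,[0,0,0],[0,0,0]],[0.6,[0,0,0],[0,0,0]]]}}

```text
t: 25.3
tool_pos: [0.4327, 0.0401, 0.1257]
tool_rot: [-2.299, -2.127, 0.008]
contact_force: [0.4, -0.1, 0.2]
opening: 0.0511
grip_force: 0.0
```

```bash
python3 - <<'E'
from h import *
o,p,Rm,ph=state();print(p,ph,o['opening'])
im=imaging.get_image("scene");t=imaging.get_image("top")
print(proj(im,(.436,.039,.02)),proj(im,(.714,-.142,.015)))
a=im["color"][130:250,190:350];b=t["color"][100:200,240:340]
cv2.imwrite("pics/g7.png",np.hstack([cv2.resize(a,(480,360),interpolation=2),cv2.resize(b,(320,360),interpolation=2)]))
plan([(.436,.039,.006,85.5)],0.6)
E
```

```text
[0.43268721 0.04014635 0.12569136] 85.55158631622639 0.051061692132050626
[238.186005   209.64721997] [322.92561824 185.31398571]
[0.6, [-0.01, 0.03, 0.8], [-0.03, -0.01, 0.0]],[0.6, [0.0, 0.02, 0.8], [-0.02, 0.0, 0.0]],[0.6, [-0.01, 0.02, 0.8], [-0.03, -0.01, 0.0]], # -> [0.4357 0.0389 0.0058] 85.5
```

View pics/g7.png

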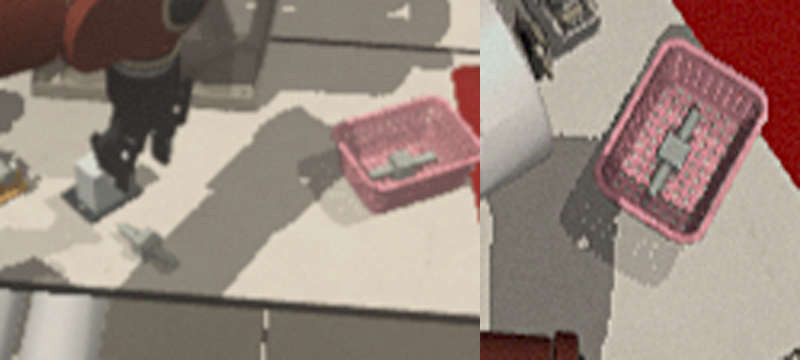

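B lies in the basket at (675,150). A's collar is at (150,242), which matches the prediction to about 2 px. I grasp A.

Call:
{"op": "play_rows", "data": {"series": [[0.6,[-0.01,0.03,0.8],[-0.03,-0.01,0]],[0.6,[0,0.02,0.8],[-0.02,0,0]],[0.6,[-0.01,0.02,0.5],[-0.03,-0.01,0]],[0.6,[0,0,0.27],[0,0,0]],[0.2,[0,0,0],[0,0,0]],[0.2,[0,0,0],[0,0,0]],[0.1,[0,0,0],[0,0,0]],[0.1,[0,0,0],[0,0,0]]]}}

```text
t: 26.4
tool_pos: [0.4353, 0.0393, 0.0074]
tool_rot: [2.307, 2.132, 0.001]
contact_force: [-0.1, 0.2, 2.5]
opening: 0.025
grip_force: 61.2
```

Call:
{"op": "play_rows", "data": {"series": [[0.1,[0,0,0],[0,0,0]],[0.1,[0,0,-0.5],[0,0,0]],[0.1,[0,0,-0.9],[0,0,0]],[0.1,[0,0,-0.9],[0,0,0]],[0.1,[0,0,-0.9],[0,0,0]],[0.1,[0,0,0],[0,0,0]],[0.1,[0,0,0],[0,0,0]]]}}

```text
t: 27.28
tool_pos: [0.4343, 0.0394, 0.1659]
tool_rot: [-2.306, -2.132, 0.002]
contact_force: [-0.2, 0.3, -1.3]
opening: 0.0249
grip_force: 60.9
```

```bash
python3 - <<'E'
from h import *
o,p,Rm,ph=state();print(p,ph,o['opening'],o['grip_force'])
plan([(.714,-.142,.18,149.5)],0.1)
E
```

```text
[0.43433474 0.03936528 0.16589633] 85.49722033559742 0.024862823041952715 60.86361050605774
[0.1, [-0.35, 0.65, -0.03], [0.0, 0.0, -0.89]],[0.1, [-0.43, 0.6, -0.03], [0.0, 0.0, -0.89]],[0.1, [-0.5, 0.54, -0.03], [0.0, 0.0, -0.89]],[0.1, [-0.57, 0.48, -0.03], [0.0, 0.0, -0.89]],[0.1, [-0.62, 0.4, -0.03], [0.0, 0.0, -0.89]],[0.1, [-0.67, 0.33, -0.04], [0.0, 0.0, -0.89]],[0.1, [-0.7, 0.24, -0.03], [0.0, 0.0, -0.89]],[0.1, [-0.73, 0.15, -0.04], [0.0, -0.01, -0.89]],[0.1, [-0.74, 0.06, -0.03], [-0.01, 0.0, -0.88]], # -> [ 0.7142 -0.1421  0.1799] 149.5
```

Call:
{"op": "play_rows", "data": {"series": [[0.1,[-0.35,0.65,-0.03],[0,0,-0.89]],[0.1,[-0.43,0.6,-0.03],[0,0,-0.89]],[0.1,[-0.5,0.54,-0.03],[0,0,-0.89]],[0.1,[-0.57,0.48,-0.03],[0,0,-0.89]],[0.1,[-0.62,0.4,-0.03],[0,0,-0.89]],[0.1,[-0.67,0.33,-0.04],[0,0,-0.89]],[0.1,[-0.7,0.24,-0.03],[0,0,-0.89]],[0.1,[-0.73,0.15,-0.04],[0,0,-0.89]]]}}

```text
t: 28.28
tool_pos: [0.683, -0.1222, 0.1758]
tool_rot: [-1.003, -2.971, 0.0]
contact_force: [0.6, 0.2, 1.1]
opening: 0.0244
grip_force: 60.8
```

Call:
{"op": "play_rows", "data": {"series": [[0.1,[-0.74,0.06,-0.03],[0,0,-0.88]],[0.1,[0,0,0],[0,0,0]],[0.1,[0,0,0],[0,0,0]]]}}

```text
t: 28.65
tool_pos: [0.7133, -0.1416, 0.1782]
tool_rot: [-0.826, -3.026, -0.0]
contact_force: [-0.3, 0.1, 0.2]
opening: 0.0248
grip_force: 60.8
```

```bash
python3 - <<'E'
from h import *
o,p,Rm,ph=state();print(p,ph,o['opening'],o['grip_force'])
plan([(.714,-.142,.042,149.5)],0.1)
E
```

```text
[ 0.71334196 -0.14158338  0.17822481] 149.44794560611655 0.024770238699106974 60.79602241516113
[0.1, [-0.01, 0.0, 0.91], [0.0, -0.01, 0.0]],[0.1, [-0.01, 0.0, 0.91], [0.0, -0.01, 0.0]],[0.1, [-0.01, 0.0, 0.9], [-0.01, -0.02, -0.01]], # -> [ 0.7141 -0.1422  0.0422] 149.5
```

Call:
{"op": "play_rows", "data": {"series": [[0.1,[0,0,0.9],[0,0,0]],[0.1,[0,0,0.9],[0,0,0]],[0.1,[0,0,0.6],[0,0,0]],[0.1,[0,0,0.25],[0,0,0]],[0.1,[0,0,0],[0,0,0]],[0.1,[0,0,0],[0,0,0]]]}}

```text
t: 29.4
tool_pos: [0.7157, -0.1423, 0.0506]
tool_rot: [0.826, 3.029, -0.0]
contact_force: [0.0, -0.1, 0.7]
opening: 0.0242
grip_force: 60.8
```

Call:
{"op": "play_rows", "data": {"series": [[0.1,[0,0,0.1],[0,0,0]],[0.1,[0,0,0.12],[0,0,0]],[0.1,[0,0,0],[0,0,0]],[0.36,[0,0,0],[0,0,0]],[0.36,[0,0,0],[0,0,0]],[0.36,[0,0,0],[0,0,0]],[0.4,[0,0,-0.3],[0,0,0]],[0.4,[0,0,-0.9],[0,0,0]]]}}

```text
t: 30.4
tool_pos: [0.7124, -0.1415, 0.0951]
tool_rot: [-0.825, -3.024, -0.0]
contact_force: [-0.2, -0.3, 0.5]
opening: 0.034
grip_force: 0.0
```

```bash
python3 - <<'E'
from h import *
plan([(.72,-.145,.2,149.5),(.58,-.38,.25,130)],0.6)
E
```

```text
[0.6, [-0.05, 0.0, -0.7], [0.0, -0.02, 0.0]],[0.6, [-0.05, 0.01, -0.7], [-0.01, -0.02, 0.0]],[0.6, [-0.06, 0.0, -0.7], [0.0, -0.01, 0.0]], # -> [ 0.72   -0.1453  0.2001] 149.5
[0.6, [0.0, -0.91, -0.17], [0.0, 0.0, 0.41]],[0.6, [-0.05, -0.91, -0.17], [0.0, 0.0, 0.41]],[0.6, [-0.1, -0.91, -0.16], [0.0, 0.0, 0.4]],[0.6, [-0.15, -0.9, -0.17], [0.0, 0.0, 0.41]],[0.6, [-0.2, -0.89, -0.16], [0.0, 0.0, 0.4]],[0.6, [-0.24, -0.87, -0.17], [0.0, 0.0, 0.41]], # -> [ 0.58   -0.3798  0.2502] 130.0
```

Call:
{"op": "play_rows", "data": {"series": [[0.6,[-0.05,0,-0.7],[0,0,0]],[0.6,[-0.05,0,-0.7],[0,0,0]],[0.6,[0,0,-0.7],[0,0,0]],[0.6,[0,-0.9,-0.2],[0,0,0.4]],[0.6,[0,-0.9,-0.2],[0,0,0.4]],[0.6,[-0.1,-0.9,-0.2],[0,0,0.4]],[0.6,[-0.1,-0.9,-0.2],[0,0,0.4]],[0.6,[0,0,0],[0,0,0]]]}}

```text
t: 31.4
tool_pos: [0.6221, -0.3005, 0.2454]
tool_rot: [1.164, 2.915, -0.002]
contact_force: [1.5, 0.4, -0.5]
opening: 0.0512
grip_force: 0.0
```

```bash
python3 - <<'E'
from h import *
t=mean("top",5)
a=t["color"][195:295,125:230];b=t["color"][100:175,260:340]
cv2.imwrite("pics/g8.png",np.hstack([cv2.resize(a,(441,420),interpolation=2),cv2.resize(b,(359,420),interpolation=2)]))
E
```

```text
(no output)
```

View pics/g8.png

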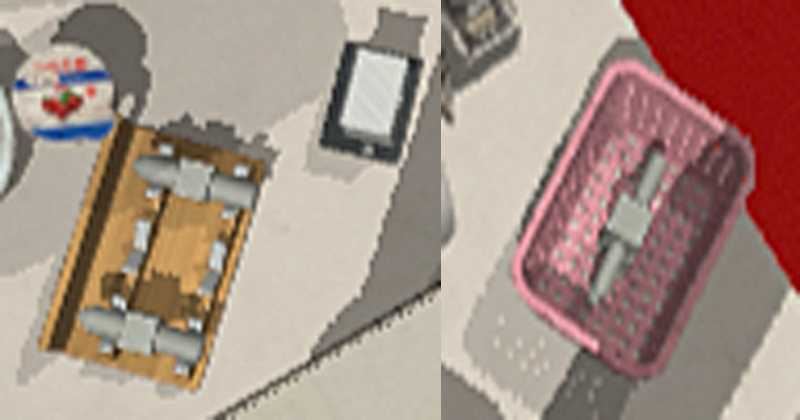

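Both racked pins taper at their left ends (145,165) and (90,320), toward the board, and are square at the right. The basket shows a pin at (628,222), with A apparently lying on top of B. One last check from the scene camera.

```bash
python3 - <<'E'
from h import *
s=mean("scene",3);u,v=map(int,proj(s,(.714,-.142,.03)))
a=s["color"][v-28:v+28,u-40:u+30];t=imaging.get_image("top")["color"]
cv2.imwrite("pics/g9.png",np.hstack([cv2.resize(a,(375,300),interpolation=2),cv2.resize(t[90:300,120:400],(400,300),interpolation=2)]))
E
```

```text
(no output)
```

View pics/g9.png

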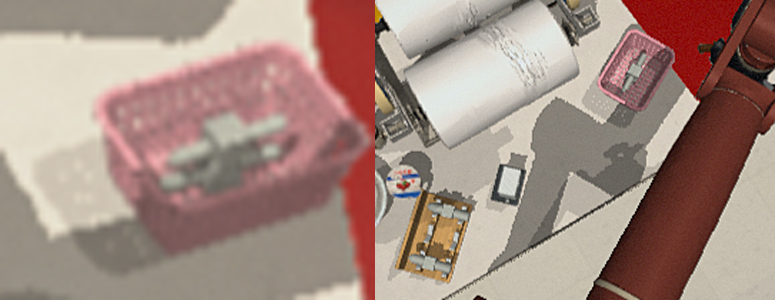

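The left crop shows both thin pins stacked inside the basket, at (225,130) and (225,170). The right crop shows no loose pins on the counter, and the yoghurt pot (405,182) in its place. I hand the job in.

```bash
python3 -c "
from station import ctrl
print(ctrl.finish_job())"
```

```text
the job is handed in; nothing more can be done
None
```

I handed the job in after about 31 s of the 210 s limit: the two full-size pins are in the outer cradles with their bevelled ends to the back board, and the two thin pins are in the pink basket, one on top of the other. There were only four pins; I told size and bevel from the pictures without using the gauge, and no verdict came back.

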